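# Undo the draw latch of the large meter case

## Task

Two grey carrying cases stand on the lab bench, each held shut by a steel draw latch on its top. Undo the latch of the larger case: lift its lever up and over, past upright, so that the hook is clear of its catch, and let go. Leave the smaller case's latch fastened.

Things in the scene. Friction and masses are not known exactly. Their poses are not given: they have to be found in the camera images.
- large_case: Larger grey plastic case standing on its hinge side, fixed, 250 mm wide (y), 130 deep (x), 150 high. Origin: centre of underside, z up; front (-x, bar handle standing out 26 mm) faces the robot. On its flat top, mid-width, only a steel draw latch: lever hinge axis along y at x = +5, z = 168 mm; a wire hook crosses the dark seam (x = +26) to the catch at x = +39.
- large_latch (a joint): Lever angle, rad: 0 = fastened, lying flat along the case top, pointing to the case's -x; grows as it is lifted up and over towards +x; pi/2 = upright, stop at 2.1. A spring holds it at 0 (about 4 N up at the grip point starts it) until dead centre at 0.45; beyond, it drives the lever on towards 2.1 by itself, at up to 3 rad/s. The hook rides on the lever, clear of the catch beyond about 1.5.
- large_latch_grip (a point): Point on the larger case's lever, mid-width, 50 mm from the hinge axis; 18 mm above the case top while fastened; moves with the lever. The lever is a steel channel 24 mm wide (y), 70 mm long, from 7 mm below to 6 mm above this point, 11 mm of air under it: pinch its sides from above. Axes turn with the lever: x from tip to hinge, y along the hinge axis.
- small_latch (a joint): Lever angle, rad, of the smaller case (same colour, shape and latch, but 150 mm wide, 130 deep, 110 high; the two cases may stand either way round): 0 = fastened. Leave at 0.

How it is judged:
By the outcome, as a careful person would: the job done as asked, in the order asked, and still so for the second after the job is handed in, with the robot touching nothing.
It also fails if it takes over 32 s, if anything falls off the work surface, if the arm or the gripper's body presses on something with over 40 N, if the wrist force passes 120 N, or if a joint passes its speed limit or range.

## Robot

A 6-joint arm with a two-finger parallel gripper is mounted at the origin on the work surface. World frame = base frame: x ahead of the robot, y to its left, z up, the work surface at z = 0. Lengths are in m, angles in rad, forces in N, time in s.
With the tool pointing down it reaches from about 0.3 to 0.775 m from the base axis. Payload 14.6 kg.
Tool frame: the origin (TCP) lies midway between the tips of the shut fingers; the grasp point (between the pads) lies 19 mm behind it; z points along the fingers, y is the line along which they close (so a half turn about z gives the same grasp; the last joint's range is limited). The gripper opens to 85 mm and grips with 20 to 120 N. Pads are 22 mm wide; open, the fingers measure 114 mm over their backs; the gripper's body (76 mm by 85 mm) begins 54 mm behind the grasp point. The pads swing forward as they close: fully open they stand 13 mm farther back than shut.
Start: joints at [-1.365, 0.3, 1.521, -0, 1.321, -0.067], TCP at [0.148, -0.53, 0.231] pointing down, gripper open.
Joint ranges: [-3.03, 3.03], [-0.79, 2.21], [0.23, 2.52], [-1.04, 4.18], [0, 3.07], [-2.55, 2.55]. Speed limits (rad/s): [2.22, 2.22, 2.57, 3.14, 3.14, 3.14].

## Interface

Orientations are given as a rotation vector (axis times angle).
In Python, from workcell import env, eyes gives the robot as it stands.
- The arm moves only by the tool move_tool, called after "Call:" by a JSON object that holds its "api" and its "payload", one argument or row to a line. Schema: {"type":"object","properties":{"segments":{"type":"array","items":{"type":"array","items":{"type":"number"},"minItems":5,"maxItems":5},"minItems":1,"maxItems":12},"squeeze":{"type":"number"},"only":{"type":"string"},"quiet":{"type":"boolean"},"lines":{"type":"string"}},"required":["segments"],"additionalProperties":false}. segments is a list of rows, 1 to 12 of them, each of 5 numbers: dx, dy, dz in a scale on which 1.0 is 0.8 m, then a turn about the tool's z in fractions of the full range, 1 being 90 degrees, then the finger opening in m; each row shifts and turns the commanded pose from where the row before left it, along the tool's axes as they then stand; what a row does not reach is not made up. A row lasts 1/12 s, in which the tool goes at most 0.0417 m and 0.125 rad, less where a joint would pass 70% of its speed; a pose out of reach is approached as far as the arm can. The fingers move at their own pace and stop on an object; squeeze is the grip in N (left out, the last holds). Time passes only in rows, so rows that do not move let the fingers close. The tool returns the time, the measured TCP pose, the force, the opening and the grip force at its end. only (a regular expression) keeps the lines of the reply that match it, lines (a string "A,B") keeps lines A to B, and quiet returns only ok. Input that does not fit is refused with a message, and nothing moves.
- env.get_obs(): the state, without advancing time (a new reading comes with each control period).
- eyes.grab_frame(name): name is "scene" or "top" or "wrist"; returns the picture (480x640x3 uint8, red, green, blue); there is no depth.
- eyes.get_calibration(name): a dict with "fx", "fy", "cx", "cy" (pixels), "R" (3x3) and "t" (3): a world point X has camera coordinates R X + t. Camera axes: x right, y down, z forward; pixel columns grow to the right and rows downward; lengths in m; the calibration is good to about 2 mm. The wrist camera is an equidistant fisheye: a pixel r from the principal point sees the ray r / f radians off the axis. A picture is of the moment at which its call begins: read the wrist's pose just before it. get_calibration takes no time and is no camera call; for the wrist camera it gives the pose at the moment of the call.
- env.finish_job(): hands the job in; it is judged then, once.
The state is a dict: "time": time; "joint_positions": joint angles; "joint_velocities": joint speeds; "tau": joint torques, N m; "tcp_pos": TCP position; "tcp_rot": TCP orientation; "wrist_force": force on the tool from outside, world axes, zero at the start; "moment": the same for the moment, N m; "width": finger opening in m; "finger_force": force on a finger pad.
Only numpy, scipy, OpenCV 4.12 (cv2) and the standard library are available. Lean on these libraries where they do the work, as an engineer would, in place of code of your own. Each camera call takes 0.05 s, during which the arm holds its last target. There are 200 camera calls.

## Working session

There is one attempt and no reset: what is moved stays moved. The work goes in short steps, Python scripts to look and compute and a tool call to move; the robot and the scene stay as the last step left them, time stands still between calls to the robot, and variables do not carry over. Pictures are saved under pics/ and viewed, at most 10 in all, crops included, and the job is handed in when it is done.

```bash
mkdir -p pics; python3 - <<'E'
from workcell import env, eyes
import cv2,numpy as np
for n in("scene","top"):
    cv2.imwrite(f"pics/{n}0.png",eyes.grab_frame(n)[:,:,::-1])
    c=eyes.get_calibration(n);print(n,c)
o=env.get_obs();print(o["time"],o["tcp_pos"],o["tcp_rot"])
E
```

```text
scene {'fx': 573.6563631909249, 'fy': 573.6563631909249, 'cx': 318.4019312716333, 'cy': 237.9708059017866, 'R': array([[ 0.53212559,  0.84658951, -0.01133817],
       [ 0.61192146, -0.39381065, -0.68590473],
       [-0.58514484,  0.35804939, -0.72760302]]), 't': array([-0.30277833, -0.27382082,  1.4436929 ])}
top {'fx': 449.1285540532602, 'fy': 449.1285540532602, 'cx': 323.3265472806646, 'cy': 240.42579229435756, 'R': array([[ 0.02178112, -0.99953208,  0.02147577],
       [-0.98342049, -0.0252882 , -0.17956795],
       [ 0.18002701, -0.01720852, -0.98351113]]), 't': array([-0.0350889 ,  0.59294548,  0.73740159])}
0.1 [ 0.14812475 -0.52946733  0.23077542] [-3.11140558e+00 -4.27000102e-01  1.26253275e-04]
```

View pics/top0.png

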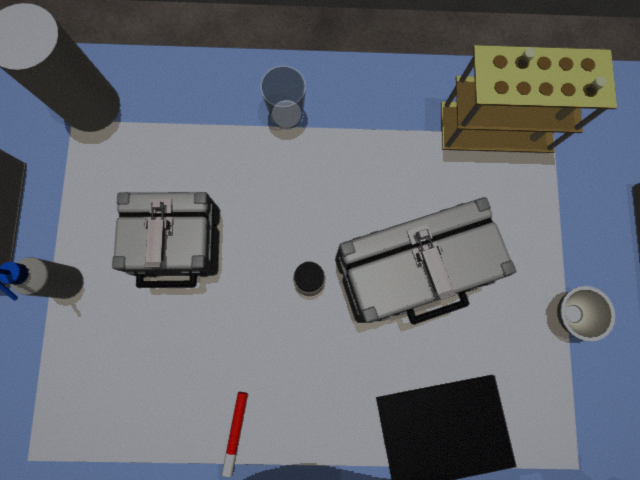

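View pics/scene0.png

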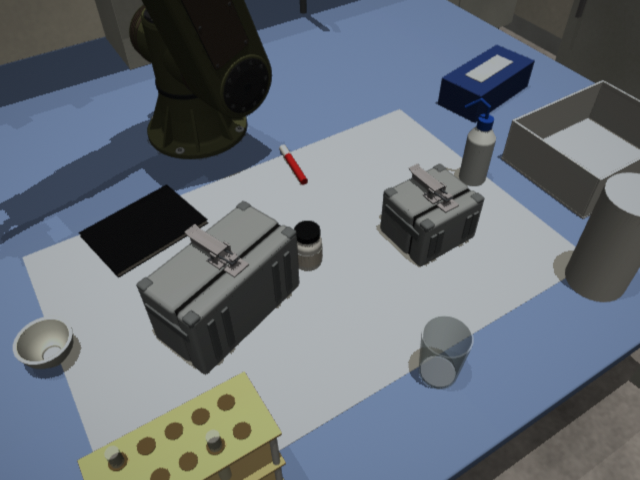

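The larger case is on the right in the top view, with its lever from about (425,248) to (446,297). In the scene view it is at lower left, lever about (190,232) to (228,255). I'll enlarge both.

```bash
python3 - <<'E'
import cv2,numpy as np
a=cv2.imread("pics/top0.png")[190:330,330:520];b=cv2.imread("pics/scene0.png")[195:325,130:310]
f=lambda i:cv2.convertScaleAbs(cv2.resize(i,(760,560) ,interpolation=cv2.INTER_CUBIC),alpha=1.3)
cv2.imwrite("pics/topc.png",f(a))
cv2.imwrite("pics/scenec.png",cv2.convertScaleAbs(cv2.resize(b,(720,520),interpolation=cv2.INTER_CUBIC),alpha=1.3))
E
```

```text
(no output)
```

View pics/topc.png

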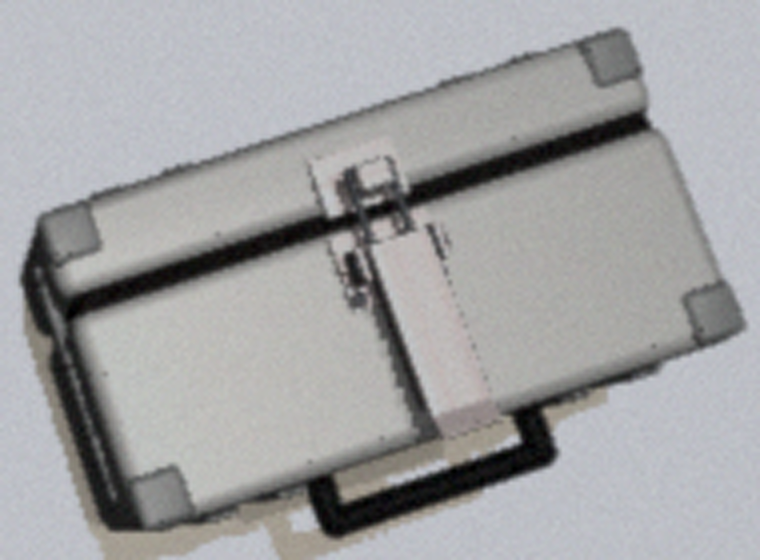

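View pics/scenec.png

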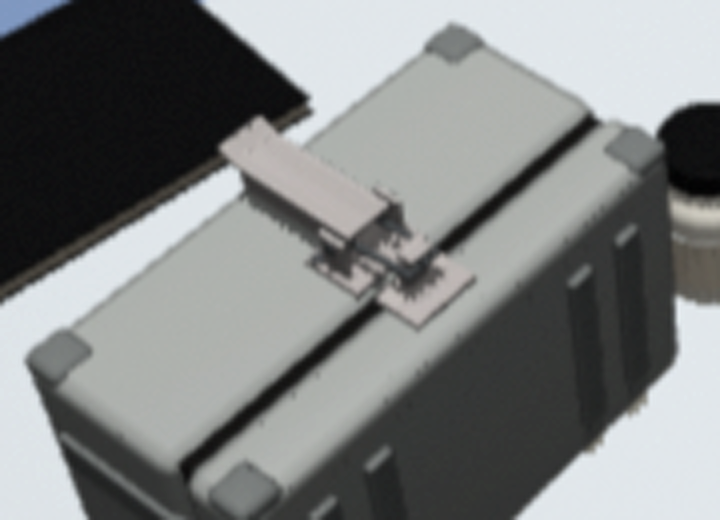

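```bash
cat > h.py <<'E'
import numpy as np
from workcell import env,eyes
def ray(n,p,z):
    c=eyes.get_calibration(n);C=-c["R"].T@c["t"]
    d=c["R"].T@np.array([(p[0]-c["cx"])/c["fx"],(p[1]-c["cy"])/c["fy"],1])
    return C+d*(z-C[2])/d[2]
E
python3 - <<'E'
from h import *
np.set_printoptions(precision=4,suppress=True)
T=lambda *l,z:np.array([ray("top",(330+(u+.5)/4-.5,190+(v+.5)/4-.5),z) for u,v in l])
S=lambda *l,z:np.array([ray("scene",(130+(u+.5)/4-.5,195+(v+.5)/4-.5),z) for u,v in l])
for q in (T((370,247),(428,228),(489,402),(433,417),z=.174),S((350,240),(390,208),(262,115),(218,148),z=.174)):
    a=(q[0]+q[1])/2;b=(q[2]+q[3])/2
    d=a-b;print(q[:,:2],"tip",b,"len",np.hypot(*d[:2]),"wid",np.linalg.norm(q[2]-q[3]),np.linalg.norm(q[0]-q[1]),"yaw",np.arctan2(d[1],d[0]))
# case top corners
for q in (T((30,225),(630,28),(745,325),(135,525),z=.150),S((22,355),(245,510),(668,150),(450,22),z=.150)):
    print(q[:,:2],q.mean(0),[np.linalg.norm(q[i]-q[(i+1)%4]) for i in range(4)])
    e=(q[1]-q[0]);print(np.arctan2(e[1],e[0]))
# seam
for q in (T((75,308),(640,122),z=.15),S((190,468),(592,120),z=.15)):
    e=q[1]-q[0];print("seam",q,np.arctan2(e[1],e[0]))
from scipy.spatial.transform import Rotation as R
o=env.get_obs();print(R.from_rotvec(o["tcp_rot"]).as_matrix(),o["width"])
E
```

```text
[[ 0.5589 -0.1666]
 [ 0.5666 -0.1885]
 [ 0.5023 -0.2095]
 [ 0.4963 -0.1887]] tip [ 0.4993 -0.1991  0.174 ] len 0.06700410871480995 wid 0.02166585054880827 0.023238197433212957 yaw 0.32732178572870413
[[ 0.5656 -0.1872]
 [ 0.5586 -0.1661]
 [ 0.4811 -0.1882]
 [ 0.4891 -0.2115]] tip [ 0.4851 -0.1999  0.174 ] len 0.08041696514074428 wid 0.024661690888391003 0.022295626624847374 yaw 0.2930681874733316
[[ 0.5681 -0.0408]
 [ 0.6533 -0.2775]
 [ 0.536  -0.3169]
 [ 0.455  -0.082 ]] [ 0.5531 -0.1793  0.15  ] [np.float64(0.25162172497355856), np.float64(0.12375555686554456), np.float64(0.24847500878368078), np.float64(0.12029578294246061)]
-1.2250704419604874
[[ 0.5295 -0.317 ]
 [ 0.6464 -0.2722]
 [ 0.5712 -0.0435]
 [ 0.4482 -0.0857]] [ 0.5488 -0.1796  0.15  ] [np.float64(0.12522630869352339), np.float64(0.24066572480265502), np.float64(0.13002425012603772), np.float64(0.24522313246400435)]
0.36641021117340894
seam [[ 0.5363 -0.0586  0.15  ]
 [ 0.6152 -0.2798  0.15  ]] -1.2282865372346456
seam [[ 0.6172 -0.2821  0.15  ]
 [ 0.5377 -0.0621  0.15  ]] 1.917354261656624
[[ 0.963   0.2694 -0.0002]
 [ 0.2694 -0.963   0.001 ]
 [ 0.0001 -0.001  -1.    ]] 0.08550093838263605
```

Both views agree. The case centre is about (0.551, -0.179) with yaw 0.344, and the measured top is about 250 x 125 mm. That puts the grip point near (0.509, -0.195, 0.168). I'll move above it.

Units first: shifts go in shares of 0.8 m and turns go in shares of 90 degrees. So 0.0365 m / 0.8 = 0.0456, -0.0187 m / 0.8 = -0.0234, -0.071 rad / 1.5708 = -0.0452.

Call:
{"api": "move_tool", "payload": {
  "segments": [
    [0.0456,-0.0234,0,0,0.085],
    [0.0456,-0.0234,0,0,0.085],
    [0.0456,-0.0234,0,0,0.085],
    [0.0456,-0.0234,0,0,0.085],
    [0.0456,-0.0234,0,0,0.085],
    [0.0456,-0.0234,0,0,0.085],
    [0.0456,-0.0234,0,0,0.085],
    [0.0456,-0.0234,0,0,0.085],
    [0.0456,-0.0234,0,0,0.085],
    [0.0456,-0.0234,0,0,0.085],
    [0.0456,-0.0234,0,0,0.085],
    [0.0456,-0.0234,0,-0.0452,0.085]
  ],
  "squeeze": 30
}}

```text
time: 1.1
tcp_pos: [0.5106, -0.1937, 0.2311]
tcp_rot: [-3.095, -0.536, 0.0]
wrist_force: [0.7, -1.4, 0.7]
width: 0.0851
finger_force: 0.0
```

Call:
{"api": "move_tool", "payload": {
  "segments": [
    [0,0,0,0,0.085],
    [0,0,0,0,0.085]
  ]
}}

```text
time: 1.27
tcp_pos: [0.5103, -0.194, 0.2306]
tcp_rot: [-3.094, -0.542, 0.002]
wrist_force: [-0.4, -0.3, 0.9]
width: 0.0851
finger_force: 0.0
```

```bash
python3 - <<'E'
from h import *
import cv2
from scipy.spatial.transform import Rotation as R
o=env.get_obs();M=R.from_rotvec(o["tcp_rot"]).as_matrix()
d=np.array([.509,-.195,.231])-o["tcp_pos"];print("tool delta",M.T@d,"yaw",np.arctan2(M[1,0],M[0,0]),o["tcp_pos"],o["joint_positions"])
c=eyes.get_calibration("wrist");im=eyes.grab_frame("wrist")
np.savez("w.npz",**c);print(c)
cv2.imwrite("pics/w1.png",im[:,:,::-1])
E
```

```text
tool delta [-0.00156931  0.0005103  -0.00041248] yaw 0.3471366823968005 [ 0.51030163 -0.19398605  0.23058655] [-4.30348087e-01  2.92066152e-01  1.53276501e+00 -3.04618627e-05
  1.31798233e+00  7.93319566e-01]
{'fx': 371.64829954431775, 'fy': 371.64829954431775, 'cx': 312.299283221038, 'cy': 246.66102321900667, 'R': array([[ 0.34060553, -0.94020562, -0.00112573],
       [-0.89264768, -0.32375237,  0.31363118],
       [-0.29524226, -0.10581963, -0.94954421]]), 't': array([-0.35603271,  0.35192911,  0.50935669])}
```

View pics/w1.png

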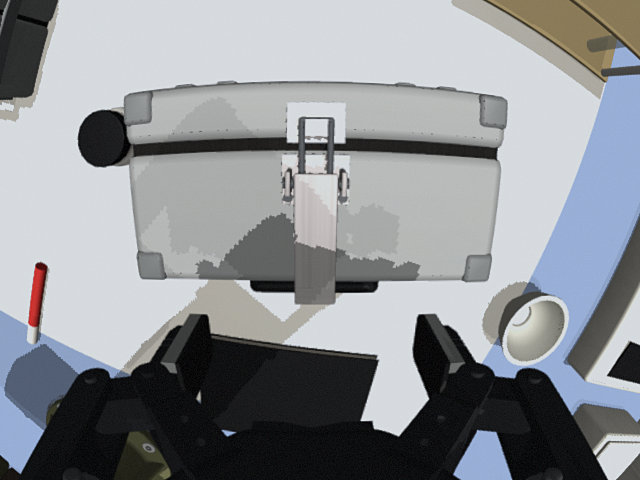

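The wrist view shows the lever top running from about (294-337, 175) at the hinge to (295-335, 303) at the tip, roughly centred between the fingers. I'll cast these onto z = 0.174.

```bash
python3 - <<'E'
import numpy as np
c=np.load("w.npz");C=-c["R"].T@c["t"]
def ray(u,v,z):
    p=np.array([u-c["cx"],v-c["cy"]]);r=np.hypot(*p);t=r/c["fx"]
    d=c["R"].T@np.r_[p/r*np.sin(t),np.cos(t)];return C+d*(z-C[2])/d[2]
q=np.array([ray(*p,.174) for p in((294,175),(337,175),(335,303),(295,303))])
a=(q[0]+q[1])/2;b=(q[2]+q[3])/2
print(q,a,b,np.linalg.norm(a-b),np.linalg.norm(q[2]-q[3]),np.arctan2(*(a-b)[1::-1]))
th=.345;X=np.array([np.cos(th),np.sin(th),0]);Y=np.array([-X[1],X[0],0])
k=[ray(*p,.15) for p in((133,150),(497,155))];print("seam",k,np.mean(k,0)-.071*X)
for p in (a,b,np.mean(k,0)): print((p-np.array([.509,-.195,0]))@X,(p-np.array([.509,-.195,0]))@Y)
E
```

```text
[[ 0.55868364 -0.16604856  0.174     ]
 [ 0.56657124 -0.18773617  0.174     ]
 [ 0.4951896  -0.21395164  0.174     ]
 [ 0.48703791 -0.19143207  0.174     ]] [ 0.56262744 -0.17689237  0.174     ] [ 0.49111376 -0.20269186  0.174     ] 0.076025128216591 0.023949550171233784 0.3462308864371656
seam [array([ 0.53871152, -0.0611893 ,  0.15      ]), array([ 0.61585085, -0.28270801,  0.15      ])] [ 0.51046483 -0.19596062  0.15      ]
0.05659140765747349 -0.0010959714051365181
-0.019433662966995138 -0.0011895496807123132
0.07205363456295683 -0.0013994125824559028
```

To row units: 0.025 m / 0.8 = 0.0313, 0.0016 m / 0.8 = 0.002.

Call:
{"api": "move_tool", "payload": {
  "segments": [
    [-0.0006,0.002,0.0313,0,0.085],
    [0,0,0.0313,0,0.085],
    [0,0,0.0225,0,0.085],
    [0,0,0.0113,0,0.085],
    [0,0,0,0,0.04],
    [0,0,0,0,0.04],
    [0,0,0,0,0.04],
    [0,0,0,0,0.04],
    [0,0,0,0,0.01],
    [0,0,0,0,0.01],
    [0,0,0,0,0.01],
    [0,0,0,0,0.01]
  ],
  "squeeze": 30
}}

```text
time: 2.32
tcp_pos: [0.5093, -0.1962, 0.1552]
tcp_rot: [-3.094, -0.537, 0.001]
wrist_force: [-7.7, 9.1, 9.7]
width: 0.0234
finger_force: 31.8
```

To row units: -0.006 m / 0.8 = -0.0075, -0.0059 m / 0.8 = -0.0074.

Call:
{"api": "move_tool", "payload": {
  "segments": [
    [0.0005,0,-0.0075,0,0.01],
    [0.0014,0,-0.0074,0,0.01],
    [0.0023,0,-0.0071,0,0.01],
    [0.0031,0,-0.0069,0,0.01],
    [0.0038,0,-0.0064,0,0.01],
    [0.0046,0,-0.006,0,0.01],
    [0.0053,0,-0.0053,0,0.01],
    [0.0059,0,-0.0048,0,0.01],
    [0.0064,0,-0.0039,0,0.01],
    [0,0,0,0,0.01],
    [0,0,0,0,0.01]
  ]
}}

```text
time: 3.23
tcp_pos: [0.5343, -0.1872, 0.1983]
tcp_rot: [-3.093, -0.538, 0.002]
wrist_force: [-1.8, 8.6, -1.4]
width: 0.0232
finger_force: 30.6
```

```bash
python3 - <<'E'
from h import *
import cv2
cv2.imwrite("pics/w2.png",eyes.grab_frame("wrist")[:,:,::-1])
E
```

```text
(no output)
```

View pics/w2.png

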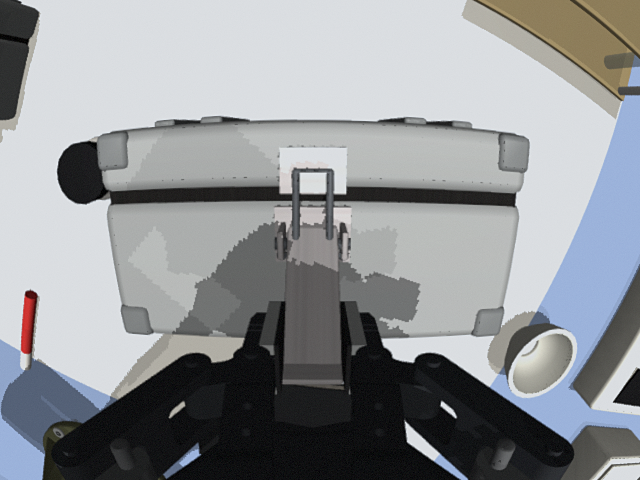

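The lever is up in the jaws at about 1.08 rad, well past dead centre. I'll release and let the spring carry it over, then retreat straight up with the jaws wide open.

To row units: -0.03 m / 0.8 = -0.0375, -0.025 m / 0.8 = -0.0313.

Call:
{"api": "move_tool", "payload": {
  "segments": [
    [0,0,0,0,0.085],
    [0,0,0,0,0.085],
    [0,0,0,0,0.085],
    [0,0,0,0,0.085],
    [0,0,0,0,0.085],
    [0,0,0,0,0.085],
    [0,0,0,0,0.085],
    [0,0,0,0,0.085],
    [-0.0125,0,-0.0313,0,0.085],
    [-0.025,0,-0.0375,0,0.085],
    [-0.025,0,-0.0375,0,0.085],
    [-0.025,0,-0.0375,0,0.085]
  ]
}}

```text
time: 4.28
tcp_pos: [0.4677, -0.2119, 0.3146]
tcp_rot: [-3.095, -0.538, 0.0]
wrist_force: [-0.3, 0.5, 0.1]
width: 0.085
finger_force: 0.0
```

Call:
{"api": "move_tool", "payload": {
  "segments": [
    [-0.0375,0,0,0,0.085],
    [-0.0375,0,0,0,0.085],
    [-0.0375,0,0,0,0.085],
    [-0.0375,0,0,0,0.085],
    [0,0,0,0,0.085],
    [0,0,0,0,0.085]
  ]
}}

```text
time: 4.78
tcp_pos: [0.355, -0.2527, 0.3139]
tcp_rot: [3.095, 0.534, 0.001]
wrist_force: [0.2, -0.1, 0.7]
width: 0.0851
finger_force: 0.0
```

```bash
python3 - <<'E'
from h import *
import cv2
a=eyes.grab_frame("scene")[160:360,120:320];b=eyes.grab_frame("wrist")
a=cv2.resize(a,(400,400));b=cv2.resize(b,(400,300));b=cv2.copyMakeBorder(b,0,100,0,0,cv2.BORDER_CONSTANT)
cv2.imwrite("pics/end.png",np.hstack([a,b])[:,:,::-1])
E
```

```text
(no output)
```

View pics/end.png

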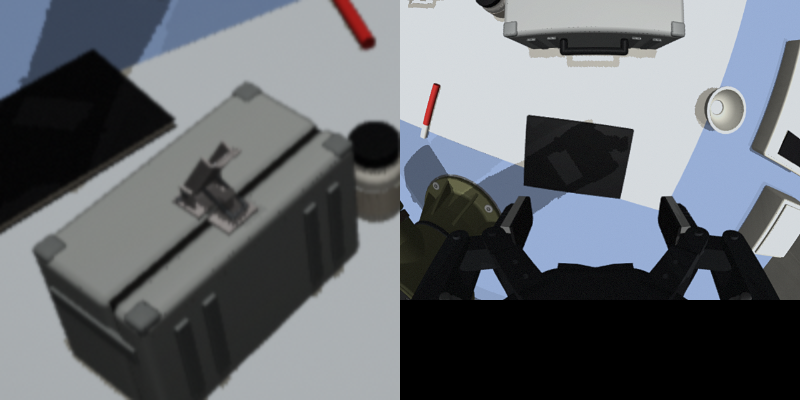

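In the scene view the lever stands end-on to the camera, near (210,180) in the crop. I'll confirm from the top camera.

```bash
python3 - <<'E'
from h import *
import cv2
a=eyes.grab_frame("top")[170:340,330:530];b=eyes.grab_frame("scene")[210:290,170:270]
cv2.imwrite("pics/end2.png",np.hstack([cv2.resize(a,(400,340)),cv2.resize(b,(400,340),interpolation=cv2.INTER_CUBIC)])[:,:,::-1])
th=.345;X=np.array([np.cos(th),np.sin(th),0]);h=np.array([.5573,-.179,.168])
for n in("top","scene"):
  c=eyes.get_calibration(n)
  for A in(1.08,1.57,2.1):
    p=c["R"]@(h+.063*(-np.cos(A)*X+np.sin(A)*np.array([0,0,1])))+c["t"];u=p[:2]/p[2]*c["fx"]+[c["cx"],c["cy"]]
    print(n,A,(u-[330,170])*2 if n=="top" else (u-[170,210])*[4,4.25]+[400,0])
E
```

```text
top 1.08 [234.80405324 194.80111037]
top 1.57 [222.25487246 152.5311805 ]
top 2.1 [202.36448824 111.88643586]
scene 1.08 [527.18550337  41.18813861]
scene 1.57 [577.87334357  61.68363104]
scene 2.1 [640.14323383 116.77021925]
```

View pics/end2.png

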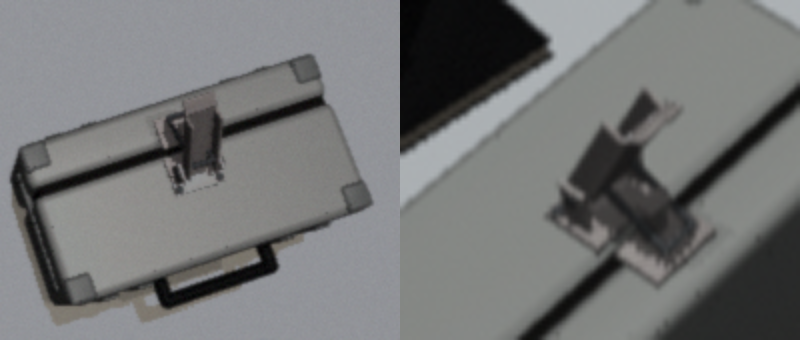

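In the top view the lever tip is at about (200,105), which matches the predicted position for 2.1 rad (202,112). The latch is fully over.

```bash
python3 -c "
from workcell import env
print(env.finish_job())"
```

```text
the job is handed in; nothing more can be done
None
```

The larger case's latch is undone: its lever is over at its stop (about 2.1 rad), the gripper is clear, the smaller case was never approached, and the job was handed in at about 5 s.

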